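# Pump up the gas-coupling leak-test set

### The job

Pressurise the leak-test set on the bench so that the brass coupling fitted to its front can be checked for leaks. Push the red vent lever round until it is fully shut (crosswise, pointing to the front of the set), then press the black palm plunger with full strokes, right down and all the way back up, until the red indicator pin has popped fully out of its brass bush and its green band shows; leave the plunger up and the vent shut. Work by pushing with the fingertips only: do not touch the indicator pin, and do not pick up or shift any of the loose things around the set.

Things in the scene. Friction and masses are not known exactly. Their poses are not given: they have to be found in the camera images.
- leak_set: Leak-test set, screwed to the bench: grey plate 120 x 300 mm, 14 mm high. Origin: centre of the underside; x to its back, y along it, z up. On its centre line: blue pump, black plunger, at y -95 mm; grey block 40 mm wide, y -35 to 110, top z 72; brass indicator bush at y 20, top z 92. Silencer on the block's +y end. Coupling under test juts from the front at y -12 to x -121, z 37 to 62.
- vent (a joint): Vent lever's angle about the vertical, rad. 0 = open, along the set's +y, in line with the silencer (starts 0 to 0.5). It grows anticlockwise from above to 1.571 = shut, at a hard stop, pointing along the set's -x (front). Stiff: about 1 N at the tip (0.05 N m); it stays where it is left. While it is open no pressure is held: the pin falls back as the plunger comes up.
- vent_pivot (a point): Point on the vent lever's vertical turning axis at the lever's mid height: y 85 mm, z 97 mm on the set. Below the lever stands a brass hexagon 27 mm across, top z 81 mm.
- lever_tip (a point): Point in the vent lever 60 mm out from the pivot, mid height. The red grip is a bar 16 mm wide and 12 mm high (z 91 to 103 mm above the bench), from 20 to 66 mm out from the pivot. 19 mm of air lie between the grip and the block below it; nothing else stands as high within 50 mm of it.
- plunger_top (a point): Centre of the top of the black palm plunger, a round mushroom knob 49 mm in diameter, flat over the middle 34 mm: 162 mm above the bench when up, 138 mm when fully down. It moves straight up and down along the set's z.
- plunger (a joint): How far the plunger is pressed, m: 0 = up, 0.024 = fully down at a hard stop. It pushes back with about 2.5 N at the top and 6 N at the bottom and follows the finger up again (about 0.2 s). A stroke counts if it goes below about 0.021 and comes back above about 0.002; shorter strokes give nothing.
- pin_rise (a joint): How far the indicator pin has risen out of its bush, m: 0 = in, 0.020 = fully out. With the vent shut each full stroke raises it by about 0.005 net and it stays there (it stands up to 0.003 higher while the plunger is held down), so four full strokes are needed; further strokes do no harm.
- pin_top (a point): Centre of the top of the indicator pin, 12 mm in diameter, red for its upper 18 mm and green below: 94 mm above the bench when in, 114 mm when fully out. It lies 20 mm along the set's +y.
- indicator_pin: The indicator pin itself (origin on its axis, 44 mm below its top). Not to be touched.
- spare_coupling: Loose bystander: a spare brass coupling lying in front of the set, 28 x 90 x 24 mm, origin at the centre of its underside.
- seal_tin: Loose bystander: round white and blue tin of O-rings, 62 mm in diameter, 30 mm high, in front of the pump; origin at the centre of its underside.
- ptfe_spool: Loose bystander: blue spool of white thread-seal tape, 50 mm in diameter, 14 mm high, behind the set; origin at the centre of its underside.
- vial: Loose bystander: upright glass vial with black cap, 15 mm in diameter, 54 mm high, behind the set; origin at the centre of its underside.

How it is judged:
By the outcome, as a careful person would: the job done as asked, in the order asked, and still so for the second after the job is handed in, with the robot touching nothing.
It also fails if it takes over 45 s, if anything falls off the work surface, if the arm or the gripper's body presses on something with over 40 N, if the wrist force passes 120 N, or if a joint passes its speed limit or range.

### The arm

A 7-joint arm with a two-finger parallel gripper is mounted at the origin on a cart in front of the work surface, level with it; the furniture and walls round the work are solid. World frame = base frame: x ahead of the robot, y to its left, z up, the work surface at z = 0. Lengths are in m, angles in rad, forces in N, time in s.
With the tool pointing down it reaches from about 0.425 to 0.925 m from the base axis. Payload 6.8 kg.
Tool frame: the origin (TCP) lies at the very end of the fingers, on their centre line; the grasp point (between the pads) lies 19 mm behind it; z points along the fingers, y is the line along which they close (so a half turn about z gives the same grasp; the last joint's range is limited). The gripper opens to 85 mm and grips with 20 to 120 N. Pads are 22 mm wide; open, the fingers measure 114 mm over their backs; the gripper's body (76 mm by 85 mm) begins 54 mm behind the grasp point. The pads swing forward as they close: fully open they stand 13 mm farther back than shut.
Start: joints at [-1.374, 0.477, 0.022, 1.555, -0.011, 1.109, -0.083], TCP at [0.203, 0.644, 0.231] pointing down, gripper open.
Joint ranges: [-2.96, 2.96], [-0.34, 2.1], [-1.41, 1.46], [0.24, 2.44], [-1.37, 4.51], [0.17, 1.92], [-2.96, 2.96]. Speed limits (rad/s): [2.39, 2.39, 3.14, 3.14, 3.14, 3.14, 3.14].

### API

Orientations are given as a unit quaternion [w, x, y, z].
In Python, from station import bot gives the robot as it stands.
- The arm moves only by the tool apply_moves, never from a script. Its argument "deltas" is a list of rows, each a list of 3 entries, a list of its own where there are three numbers: the closure, from 0 (fully open) to 1 (shut), then the shift along the tool's x, y, z in units of 0.2 m (1.0 is 0.2 m), then the turn about the tool's z in units of 2 pi rad (1.0 is 2 pi rad). A call has 1 to 12 rows; each row is the pose to reach, as a shift and turn from the pose commanded when the call began, along the tool's axes at that moment, turning the shorter way round; what a row does not reach only later rows make up. A row lasts 1/10 s, in which the tool goes at most 50 mm and 8.59 degrees, less where a joint would pass 70% of its speed; a pose out of reach is approached as far as the arm can. A call with a number of a shift or a turn outside -1 to 1 is refused whole. A call with a gripper value outside its range is refused whole. The fingers move at their own pace and stop on an object; "squeeze" is the grip in N (left out, the last holds). Time passes only in rows, so rows that repeat a pose let the fingers close. It gives the time, the measured TCP pose, the force, the opening and the grip force at its end, in the units of the state.
- bot.get_obs(): the state, without advancing time (a new reading comes with each control period).
- bot.read_camera(name): name is "scene" or "top" or "wrist"; returns a dict with "color" (480x640x3 uint8, red, green, blue), "intrinsics" (3x3 intrinsics, pixels), "pose" (4x4, takes a point from camera to world coordinates); the wrist camera has in their place "hand_eye" (4x4, takes a point from camera to tool coordinates, whose origin is the TCP and whose axes are the flange's). Camera axes: x right, y down, z forward; pixel columns grow to the right and rows downward; lengths in m; the calibration is good to about 2 mm. A picture is of the moment at which its call begins: read the wrist's pose just before it. There is no depth.
- bot.hand_in(): hands the job in; it is judged then, once.
Trained networks look in a picture, given as the dict that the camera call returned (one of the last four; its "shot" number tells which), for a name from the list of things; names that differ only in an ending like _2 or _b are one class to them, and where a whole thing is asked for, a point or a joint stands for the part that bears it (a point fixed in the world has none). Each returns a list of dicts, best first, with "confidence" (0 to 1); they miss things now and then, are a little off and sometimes report something else, mostly with a low value. They report only what shows in the picture. A call takes as long as a camera call.
- bot.look_for(picture, target): "point" ([x, y, z] in m, in world coordinates, good to about 4 mm: the middle of the surface that is visible of it).
The state is a dict: "t": time; "q": joint angles; "joint_vel": joint speeds; "joint_torque": joint torques, N m; "eef_pos": TCP position; "tool_rot": TCP orientation; "contact_force": force on the tool from outside, world axes, zero at the start; "torque": the same for the moment, N m; "gripper_width": opening from 0.0 (shut) to 1.0 (fully open); "grasp_force": force on a finger pad.
Only numpy, scipy, OpenCV 4.12 (cv2) and the standard library are available. Lean on these libraries where they do the work, as an engineer would, in place of code of your own. Each camera call takes 0.05 s, during which the arm holds its last target. There are 200 camera calls.

## Working session

There is one attempt and no reset: what is moved stays moved. The work goes in short steps, Python scripts to look and compute and a tool call to move; the robot and the scene stay as the last step left them, time stands still between calls to the robot, and variables do not carry over. Pictures are saved under pics/ and viewed, at most 10 in all, crops included, and the job is handed in when it is done.

Besides the shell and the picture viewer there is one more tool, called after "Call:" as a command line: name --argument value ..., lists and objects as JSON in quotes. apply_moves: Moves the arm, as the interface text tells. Its arguments: {"type":"object","properties":{"deltas":{"type":"array","items":{"type":"array"}},"squeeze":{"type":"number"}},"required":["deltas"]}

```bash
mkdir -p pics
python3 - <<'E'
from station import bot
import cv2
o=bot.get_obs();print(o['t'],o['eef_pos'],o['tool_rot'],o['gripper_width'])
for c in ['scene','top']:
    p=bot.read_camera(c)
    cv2.imwrite(f'pics/{c}0.png',p['color'][...,::-1])
    print(c,p['intrinsics'].tolist(),p['pose'].round(4).tolist())
    for n in ['leak_set','vent','lever_tip','plunger_top','pin_top','spare_coupling','seal_tin','ptfe_spool','vial']:
        r=bot.look_for(p,n)
        print(n,[(x['point'],x['confidence']) for x in r[:2]])
E
```

```text
0.0 [0.2023866  0.64331429 0.23030572] [-7.49251887e-05  1.51799644e-01  9.88410849e-01 -9.24757516e-04] 1.0019175842771382
scene [[615.3498379816559, 0.0, 327.95624324010225], [0.0, 615.3498379816559, 242.56997615604348], [0.0, 0.0, 1.0]] [[0.8279, -0.354, 0.435, 0.1], [-0.5606, -0.5469, 0.6218, -0.6472], [0.0178, -0.7587, -0.6512, 0.7417], [0.0, 0.0, 0.0, 1.0]]
leak_set [([0.5036, -0.1153, 0.0203], 0.94)]
vent [([0.5062, 0.0446, 0.1016], 0.69)]
lever_tip [([0.5099, 0.0392, 0.0976], 0.72), ([0.5031, -0.1153, 0.0212], 0.67)]
plunger_top [([0.5161, -0.1648, 0.1613], 0.75)]
pin_top []
spare_coupling [([0.4083, -0.0023, 0.0217], 0.62)]
seal_tin [([0.4121, -0.17, 0.0295], 0.56), ([0.5085, 0.0452, 0.1032], 0.4)]
ptfe_spool [([0.6349, -0.0734, 0.0132], 0.47)]
vial [([0.6144, -0.1378, 0.0348], 0.78), ([0.4077, -0.0008, 0.0202], 0.72)]
top [[489.8060822371483, 0.0, 310.75298691232337], [0.0, 489.8060822371483, 244.0049007900693], [0.0, 0.0, 1.0]] [[0.017, -0.9843, 0.1756, 0.3684], [-0.9997, -0.0134, 0.0217, -0.0586], [-0.019, -0.1759, -0.9842, 0.9687], [0.0, 0.0, 0.0, 1.0]]
leak_set [([0.5096, -0.0636, 0.0154], 0.89), ([0.5122, 0.0489, 0.101], 0.73)]
vent [([0.5077, 0.0489, 0.0965], 0.87), ([0.5124, -0.0648, 0.0151], 0.73)]
lever_tip [([0.5077, 0.0441, 0.1052], 0.77), ([0.6302, -0.0537, 0.0132], 0.34)]
plunger_top [([0.5182, -0.1606, 0.1599], 0.9)]
pin_top []
spare_coupling [([0.4083, 0.0017, 0.0168], 0.84), ([0.6105, -0.133, 0.0493], 0.44)]
seal_tin [([0.4165, -0.1643, 0.0295], 0.92)]
ptfe_spool [([0.4125, -0.0005, 0.0161], 0.57)]
vial [([0.6086, -0.132, 0.0488], 0.55), ([0.5175, -0.1602, 0.1651], 0.21)]
```

View pics/top0.png

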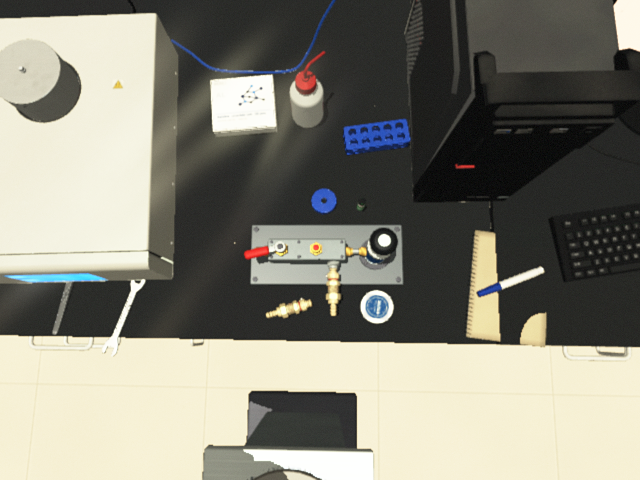

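View pics/scene0.png

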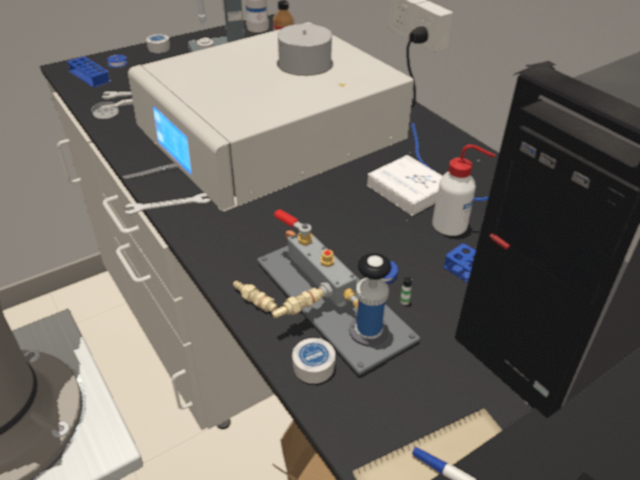

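The set lies nearly square to the world frame. In the top view its plate spans px (251,226) to (403,283), the lever pivot is at (280,247), the lever tip at about (247,254), and the knob at (383,241). The white instrument's right edge is at column 178, so I'll lift before crossing.

```bash
cat > h.py <<'E'
import numpy as np
def ray(p,u,v,z):
    T=p['pose'];d=T[:3,:3]@np.linalg.inv(p['intrinsics'])@[u,v,1.];o=T[:3,3]
    return o+d*(z-o[2])/d[2]
E
python3 - <<'E'
from station import bot
from h import *
import cv2
p=bot.read_camera('top')
for n,u,v,z in [('c1',251,226,.014),('c2',402,226,.014),('c3',403,283,.014),('c4',250,283,.014),('pivot',280,247,.1),('tip',246,255,.097),('pin',316,248,.093),('knob',384,241,.162),('instr top',178,262,.2),('instr bot',172,280,.0)]:
    print(n,ray(p,u,v,z).round(4))
im=p['color'];cv2.imwrite('pics/crop.png',cv2.resize(im[205:305,235:415],None,fx=4.4,fy=4.4,interpolation=cv2.INTER_CUBIC)[...,::-1])
E
```

```text
c1 [0.5737 0.0824 0.014 ]
c2 [ 0.5775 -0.2183  0.014 ]
c3 [ 0.4641 -0.2184  0.014 ]
c4 [0.4596 0.08   0.014 ]
pivot [0.5172 0.0158 0.1   ]
tip [0.5022 0.0771 0.097 ]
pin [ 0.5174 -0.049   0.093 ]
knob [ 0.5191 -0.1632  0.162 ]
instr top [0.4736 0.1692 0.2   ]
instr bot [0.4646 0.2382 0.    ]
```

View pics/crop.png

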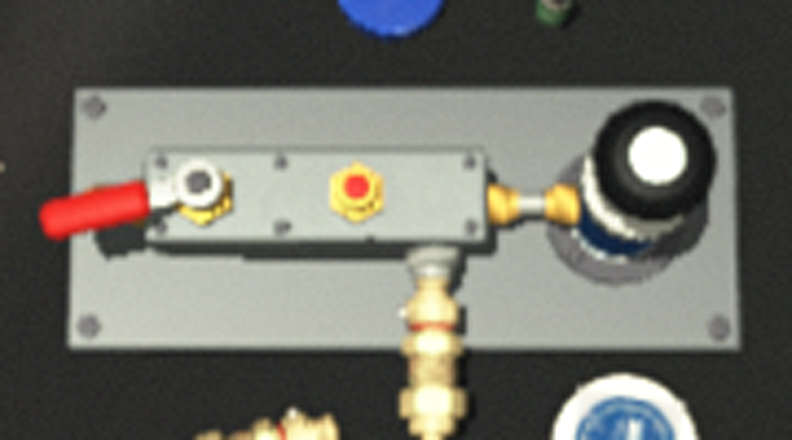

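Call:
apply_moves --deltas '[[1,[0,0,-0.25],0],[1,[0,0,-0.5],0],[1,[0,0,-0.75],0],[1,[-0.17,-0.15,-0.75],0],[1,[-0.34,-0.3,-0.75],0],[1,[-0.5,-0.45,-0.75],0],[1,[-0.67,-0.6,-0.75],0],[1,[-0.83,-0.75,-0.75],0]]'

```text
t: 1.85
eef_pos: [0.3168, 0.4491, 0.3815]
tool_rot: [0.0, 0.152, 0.988, 0.0]
contact_force: [0.5, -0.1, 0.1]
gripper_width: 0.002
grasp_force: 0.0
```

Call:
apply_moves --deltas '[[1,[-0.17,-0.15,0],0],[1,[-0.34,-0.3,0],0],[1,[-0.5,-0.45,0],0],[1,[-0.67,-0.6,0],0],[1,[-0.83,-0.75,0],0],[1,[-0.83,-0.75,0],0]]'

```text
t: 2.45
eef_pos: [0.4326, 0.2515, 0.3819]
tool_rot: [0.001, 0.157, 0.988, -0.0]
contact_force: [0.1, -0.0, -0.1]
gripper_width: -0.002
grasp_force: 0.0
```

Call:
apply_moves --deltas '[[1,[-0.17,-0.15,0],-0.01],[1,[-0.34,-0.3,0],-0.02],[1,[-0.5,-0.45,0],-0.03],[1,[-0.67,-0.6,0],-0.04],[1,[-0.83,-0.75,0],-0.0486],[1,[-0.83,-0.75,0],-0.0486]]'

```text
t: 3.05
eef_pos: [0.5444, 0.0586, 0.3816]
tool_rot: [0.001, 0.004, 1.0, -0.001]
contact_force: [-0.1, 0.1, 0.9]
gripper_width: -0.0
grasp_force: 0.0
```

Run:
```python
from station import bot
from h import *
import cv2
o=bot.get_obs();print(o['t'],o['eef_pos'],o['tool_rot'],o['gripper_width'],o['contact_force'])
p=bot.read_camera('scene');cv2.imwrite('pics/s1.png',p['color'][...,::-1])
```

```text
3.05 [0.54443011 0.05857079 0.38162287] [ 8.28064592e-04  3.97668178e-03  9.99990844e-01 -1.34644069e-03] -0.0003866844424465171 [-0.06816279  0.09003554  0.93733208]
```

View pics/s1.png

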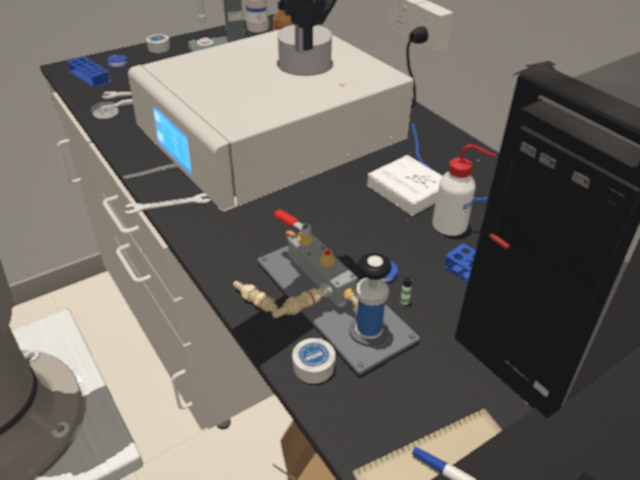

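Call:
apply_moves --deltas '[[1,[0,0.03,0.25],0],[1,[0,0.03,0.5],0],[1,[0,0.03,0.75],0],[1,[0,0.03,1.0],0],[1,[0,0.03,1.0],0]]'

```text
t: 3.6
eef_pos: [0.5374, 0.0723, 0.1755]
tool_rot: [-0.006, -0.001, 1.0, -0.001]
contact_force: [-1.0, -0.2, 0.2]
gripper_width: -0.001
grasp_force: 0.0
```

Call:
apply_moves --deltas '[[1,[0,0,0.12],0],[1,[0,0,0.24],0],[1,[0,0,0.36],0],[1,[0,0,0.43],0],[1,[0,0,0.47],0],[1,[0,0,0.47],0]]'

```text
t: 4.2
eef_pos: [0.5428, 0.0717, 0.0877]
tool_rot: [0.0, -0.0, 1.0, 0.0]
contact_force: [0.2, 0.2, 1.2]
gripper_width: 0.001
grasp_force: 0.0
```

Call:
apply_moves --deltas '[[1,[0.04,-0.015,0],0],[1,[0.075,-0.024,0],0],[1,[0.11,-0.018,0],0],[1,[0.15,-0.014,0],0],[1,[0.19,-0.02,0],0],[1,[0.226,-0.032,0],0],[1,[0.262,-0.053,0],0],[1,[0.297,-0.078,0],0],[1,[0.317,-0.1,0],0],[1,[0.335,-0.124,0],0],[1,[0.35,-0.145,0],0],[1,[0.355,-0.16,0],0]]'

```text
t: 5.4
eef_pos: [0.4712, 0.0392, 0.0872]
tool_rot: [-0.0, -0.0, 1.0, 0.0]
contact_force: [1.3, 10.8, -1.9]
gripper_width: 0.005
grasp_force: 5.5
```

Call:
apply_moves --deltas '[[1,[0,-0.01,0],0],[1,[0,-0.02,0],0],[1,[0,-0.03,0],0],[1,[0,-0.03,0],0]]'

```text
t: 5.8
eef_pos: [0.4712, 0.039, 0.0873]
tool_rot: [-0.001, -0.003, 1.0, 0.003]
contact_force: [-1.8, 19.7, 0.5]
gripper_width: -0.0
grasp_force: 9.5
```

Run:
```python
from station import bot
from h import *
import cv2
o=bot.get_obs();print(o['t'],o['eef_pos'],o['contact_force'])
a=bot.read_camera('top')['color'][205:325,215:415];b=bot.read_camera('scene')['color'][180:300,215:415]
im=cv2.resize(np.vstack([a,b]),None,fx=2.5,fy=2.5,interpolation=cv2.INTER_CUBIC);cv2.imwrite('pics/v1.png',im[...,::-1])
```

```text
5.8 [0.47120872 0.03902882 0.08726349] [-1.84587535 19.66243634  0.46520175]
```

View pics/v1.png

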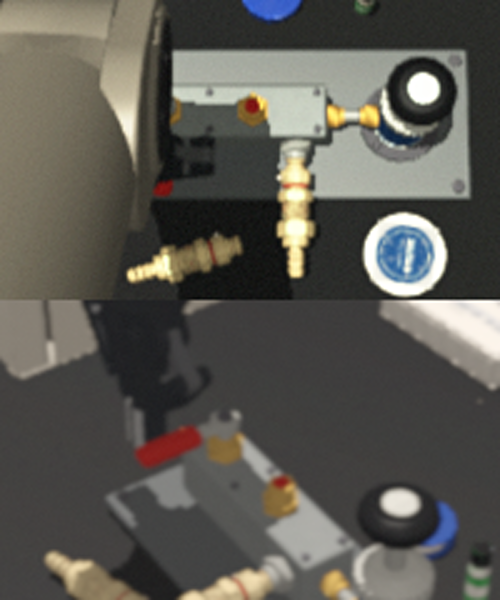

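The lever is crosswise against its stop: 20 N with no further motion. Next I back off and go over the plunger.

Call:
apply_moves --deltas '[[1,[0,0.08,0],0],[1,[0,0.15,0],0],[1,[0,0.15,-0.2],0],[1,[0,0.15,-0.45],0],[1,[0,0.15,-0.65],0],[1,[-0.06,-0.1,-0.65],0],[1,[-0.12,-0.35,-0.65],0],[1,[-0.18,-0.6,-0.65],0],[1,[-0.236,-0.82,-0.65],0],[1,[-0.236,-0.98,-0.65],0],[1,[-0.236,-0.98,-0.55],0],[1,[-0.236,-0.98,-0.5],0]]'

```text
t: 7.1
eef_pos: [0.5178, -0.1639, 0.1859]
tool_rot: [-0.001, 0.001, 1.0, -0.0]
contact_force: [-0.0, 0.8, -0.3]
gripper_width: -0.001
grasp_force: 0.0
```

Run:
```python
from station import bot
from h import *
import cv2
o=bot.get_obs();print(o['t'],o['eef_pos'],o['contact_force'])
a=bot.read_camera('top')['color'][205:325,215:415];b=bot.read_camera('scene')['color'][180:300,215:415]
im=cv2.resize(np.vstack([a,b]),None,fx=2.5,fy=2.5,interpolation=cv2.INTER_CUBIC);cv2.imwrite('pics/v2.png',im[...,::-1])
```

```text
7.1 [ 0.51777553 -0.16387779  0.18591702] [-0.01467562  0.76163608 -0.32280977]
```

View pics/v2.png

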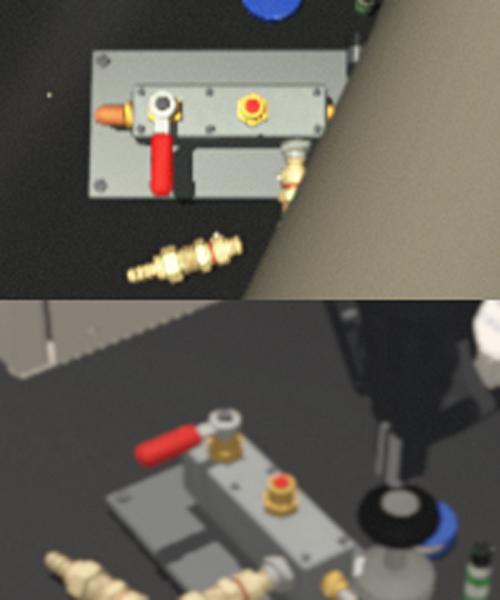

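Vent confirmed shut: in the top view the lever points straight to the front at (162,160). The finger is above the knob centre, so I'll do the first stroke.

Call:
apply_moves --deltas '[[1,[0,0,0.1],0],[1,[0,0,0.15],0],[1,[0,0,0.2],0],[1,[0,0,0.24],0],[1,[0,0,0.255],0],[1,[0,0,0.255],0],[1,[0,0,0.26],0]]'

```text
t: 7.9
eef_pos: [0.5195, -0.1617, 0.1376]
tool_rot: [0.0, -0.001, 1.0, 0.001]
contact_force: [-10.5, 6.0, 33.1]
gripper_width: -0.001
grasp_force: 16.1
```

Call:
apply_moves --deltas '[[1,[0,0,-0.05],0],[1,[0,0,-0.11],0],[1,[0,0,-0.17],0],[1,[0,0,-0.17],0],[1,[0,0,-0.17],0],[1,[0,0,-0.17],0]]'

```text
t: 8.5
eef_pos: [0.5185, -0.1626, 0.1688]
tool_rot: [-0.0, -0.0, 1.0, 0.0]
contact_force: [-0.3, -0.6, -0.7]
gripper_width: 0.001
grasp_force: 0.0
```

```bash
cat > look.py <<'E'
from station import bot
from h import *
import cv2,sys
o=bot.get_obs();print(o['t'],o['eef_pos'],o['contact_force'])
a=bot.read_camera('top')['color'][205:325,215:415];b=bot.read_camera('scene')['color'][180:300,215:415]
im=cv2.resize(np.vstack([a,b]),None,fx=2.5,fy=2.5,interpolation=cv2.INTER_CUBIC);cv2.imwrite(sys.argv[1],im[...,::-1])
E
python3 look.py pics/v3.png
```

```text
8.5 [ 0.51848619 -0.16263112  0.16877374] [-0.266027   -0.62344715 -0.72334798]
```

View pics/v3.png

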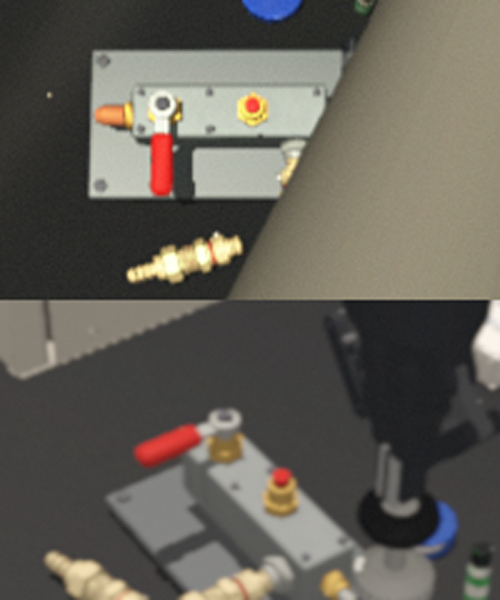

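The pin has risen one step (its red cap at (281,476) stands higher), so I'll repeat the stroke four times, one of them spare.

Call:
apply_moves --deltas '[[1,[0,0,0.06],0],[1,[0,0,0.11],0],[1,[0,0,0.15],0],[1,[0,0,0.165],0],[1,[0,0,0.165],0],[1,[0,0,0.165],0],[1,[0,0,0.11],0],[1,[0,0,0.05],0],[1,[0,0,0],0],[1,[0,0,0],0],[1,[0,0,0],0],[1,[0,0,0],0]]'

```text
t: 9.8
eef_pos: [0.5183, -0.1626, 0.1686]
tool_rot: [-0.001, -0.0, 1.0, 0.0]
contact_force: [0.3, 0.2, 0.2]
gripper_width: -0.002
grasp_force: 0.0
```

Call:
apply_moves --deltas '[[1,[0,0,0.06],0],[1,[0,0,0.11],0],[1,[0,0,0.15],0],[1,[0,0,0.165],0],[1,[0,0,0.165],0],[1,[0,0,0.165],0],[1,[0,0,0.11],0],[1,[0,0,0.05],0],[1,[0,0,0],0],[1,[0,0,0],0],[1,[0,0,0],0],[1,[0,0,0],0]]'

```text
t: 11.0
eef_pos: [0.5183, -0.1626, 0.1686]
tool_rot: [-0.001, -0.0, 1.0, 0.0]
contact_force: [0.1, 0.6, -0.3]
gripper_width: -0.001
grasp_force: 0.0
```

Call:
apply_moves --deltas '[[1,[0,0,0.06],0],[1,[0,0,0.11],0],[1,[0,0,0.15],0],[1,[0,0,0.165],0],[1,[0,0,0.165],0],[1,[0,0,0.165],0],[1,[0,0,0.11],0],[1,[0,0,0.05],0],[1,[0,0,0],0],[1,[0,0,0],0],[1,[0,0,0],0],[1,[0,0,0],0]]'

```text
t: 12.2
eef_pos: [0.5182, -0.1625, 0.1685]
tool_rot: [-0.001, -0.0, 1.0, 0.0]
contact_force: [0.7, -0.2, 0.3]
gripper_width: 0.002
grasp_force: 0.0
```

Call:
apply_moves --deltas '[[1,[0,0,0.06],0],[1,[0,0,0.11],0],[1,[0,0,0.15],0],[1,[0,0,0.165],0],[1,[0,0,0.165],0],[1,[0,0,0.165],0],[1,[0,0,0.11],0],[1,[0,0,0.05],0],[1,[0,0,0],0],[1,[0,0,-0.1],0],[1,[0,0,-0.2],0],[1,[0,0,-0.3],0]]'

```text
t: 13.4
eef_pos: [0.5179, -0.1625, 0.2294]
tool_rot: [-0.001, -0.0, 1.0, 0.0]
contact_force: [0.4, 0.4, -0.4]
gripper_width: 0.002
grasp_force: 0.0
```

```bash
python3 look.py pics/v4.png
```

```text
13.4 [ 0.51786201 -0.16254714  0.22939941] [ 0.37316643  0.42395744 -0.44044376]
```

View pics/v4.png

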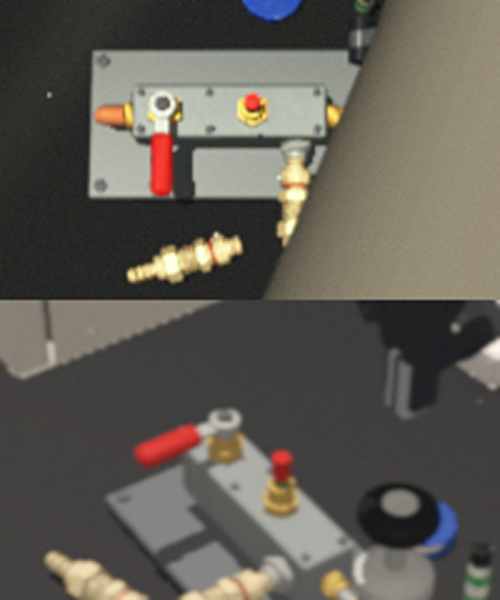

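The pin stands fully out with its green band showing at (281,484). The plunger is up, the vent is shut and the gripper is clear.

```bash
python3 -c "
from station import bot
print(bot.hand_in())"
```

```text
the job is handed in; nothing more can be done
None
```

I shut the vent against its stop and gave the plunger five full strokes. The indicator pin is fully out with its green band showing, the plunger is up, the gripper is clear, and the job is handed in (13.4 s used, no verdict returned).

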